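# Show the cook's helper what goes into the pot

### The job

Show the helper what goes into the pot by pointing: first point down at the onion, then at the spice jar with the red cap, then at the open mouth of the pot, each time with the fingertips straight above the middle and only a few centimetres over the top, staying there for about two seconds. Do not touch the jars, the vegetables or the pot, and travel well above them so that you do not point at any other jar or the garlic on the way. Finish still pointing at the pot, in the air above its rim.

Things in the scene. Friction and masses are not known exactly. Their poses are not given: they have to be found in the camera images.
- onion: brown onion, about 69 mm across, 74 mm tall to its stub; origin at the centre of its underside, z up. Loose, stands on the white worktop (5.5 mm below z = 0)
- onion_top (a point): top of the onion, above its middle, at the height of its stub
- red_jar: glass spice jar with a bright red cap, 45 mm across, 106 mm tall; origin at the centre of its underside, z up. Loose, stands on the white worktop (5.5 mm below z = 0)
- red_jar_top (a point): centre of the top of the red cap
- white_jar: glass spice jar with a white cap, 46 mm across, 97 mm tall; origin at the centre of its underside, z up. Loose, stands on the white worktop (5.5 mm below z = 0); bystander
- white_jar_top (a point): centre of the top of the white cap
- black_jar: glass spice jar with a black cap, 41 mm across, 105 mm tall; origin at the centre of its underside, z up. Loose, stands on the white worktop (5.5 mm below z = 0); bystander
- black_jar_top (a point): centre of the top of the black cap
- garlic: pale pinkish-white garlic bulb, about 56 mm across and tall; origin at the centre of its underside. Loose, on the white worktop; bystander
- garlic_top (a point): top of the garlic bulb, above its middle
- pot: open, empty stainless steel pot on the black hob glass (z = 0): 176 mm across the rim, 95 mm tall, 4 mm wall, loop handles with black grips at its own +y and -y sides (243 mm over the handles, 82 mm high); origin at the centre of its underside, z up. Loose. Wall cabinets and the hood hang behind the work: fronts at about x = 0.61, undersides 0.48 m (cabinets) and 0.62 m (hood) above the hob; keep forearm and wrist in front of them
- pot_mouth (a point): centre of the pot's mouth, at the height of the rim

How it is judged (in metres and radians):
On the way, in this order (a step that is already met when the one before it is completed fails the run):
1. the fingers point at the onion from just above for 1.5 s (horizontal distance between the grasp point and onion_top below 0.025 m and z of the grasp point in the frame of onion_top between 0.005 and 0.085 m), for 1.5 s.
2. then at the red-capped jar for 1.5 s (horizontal distance between the grasp point and red_jar_top below 0.025 m and z of the grasp point in the frame of red_jar_top between 0.005 and 0.085 m), for 1.5 s.
3. then at the mouth of the pot for 1.5 s (horizontal distance between the grasp point and pot_mouth below 0.05 m and z of the grasp point in the frame of pot_mouth between 0.005 and 0.11 m), for 1.5 s.
At the end, for the whole second after the job is handed in: The grasp point is still within 50 mm of straight above the centre of the pot's mouth and 5 to 110 mm over its rim, and the onion, garlic, jars and pot have not moved by more than 12 mm (all of step 3 and distance of each of onion, red_jar, white_jar, black_jar, garlic, pot from where it was at the start of the episode below 0.012 m); the robot touches nothing.
It fails at once if the onion, the red-capped jar or the pot is touched, pushed or lifted (contact force between any of the fingers, the arm and onion above 0.5 N or distance of any of onion, red_jar, pot from where it was at the start of the episode above 0.012 m or contact force between any of the fingers, the arm and red_jar above 0.5 N or contact force between any of the fingers, the arm and pot above 0.5 N).
It fails at once if a bystander (white- or black-capped jar, garlic) is touched, pushed or lifted (contact force between any of the fingers, the arm and white_jar above 0.5 N or distance of any of white_jar, black_jar, garlic from where it was at the start of the episode above 0.012 m or contact force between any of the fingers, the arm and black_jar above 0.5 N or contact force between any of the fingers, the arm and garlic above 0.5 N).
It fails at once if the fingers point at the white-capped jar, the black-capped jar or the garlic (grasp point within 30 mm of straight above it and less than 85 mm over its top) ((horizontal distance between the grasp point and white_jar_top below 0.03 m and z of the grasp point in the frame of white_jar_top between -0.05 and 0.085 m) or (horizontal distance between the grasp point and black_jar_top below 0.03 m and z of the grasp point in the frame of black_jar_top between -0.05 and 0.085 m) or (horizontal distance between the grasp point and garlic_top below 0.03 m and z of the grasp point in the frame of garlic_top between -0.05 and 0.085 m)).
It also fails if it takes over 51 s, if anything falls off the work surface, if the arm or the gripper's body presses on something with over 40 N, if the wrist force passes 120 N, or if a joint passes its speed limit or range.

### The arm

A 7-joint arm with a two-finger parallel gripper is mounted at the origin on a cart in front of the work surface, level with it; the furniture and walls round the work are solid. World frame = base frame: x ahead of the robot, y to its left, z up, the work surface at z = 0. Lengths are in mm, angles in rad, forces in N, time in s.
With the tool pointing down it reaches from about 400 to 750 mm from the base axis. Payload 19.5 kg.
Tool frame: the origin (TCP) lies at the very end of the fingers, on their centre line; the grasp point (between the pads) lies behind it (hold_point_z is the y of the grasp point in the tool frame, in mm); y points along the fingers, x is the direction in which the jaws open and shut, and the axes are right-handed (so a half turn about y gives the same grasp; the last joint's range is limited). The gripper opens to 85 mm and grips with 20 to 120 N. Pads are 22 mm wide; open, the fingers measure 114 mm over their backs; the gripper's body (76 mm by 85 mm) begins 54 mm behind the grasp point. The pads swing forward as they close: fully open they stand 13 mm farther back than shut.
Start: joints at [-1.354, 0.707, -0.028, 1.485, 0.022, 0.951, -0.075], TCP at [147.142, 555.824, 196.468] pointing down, gripper open.
Joint ranges: [-2.71, 2.71], [-0.32, 2.16], [-1.57, 1.52], [0, 2.45], [-1.46, 4.6], [0, 2.02], [-2.83, 2.83]. Speed limits (rad/s): [1.89, 1.89, 2.57, 2.57, 3.01, 3.01, 3.01].

### API

Orientations are given as a unit quaternion [w, x, y, z].
In Python, from plant import sense, capture, camera_model, hand_in, search_frame, masks_of, hold_point_z gives the robot as it stands. The module is installed in compiled form; this text tells all that it offers.
- The arm moves only by the tool send_rows, never from a script. Its argument "targets" is a list of rows, each a list of 3 entries, a list of its own where there are three numbers: the opening in per cent of the stroke, from 0 (shut) to 100 (fully open), then the shift along the tool's x, y, z in units of 20 mm (1.0 is 20 mm), then the turn, a rotation vector about the tool's x, y, z in units of 0.12 rad (1.0 is 0.12 rad). A call has 1 to 10 rows; each row shifts and turns the commanded pose from where the row before left it, along the tool's axes as they then stand; what a row does not reach is not made up. A row lasts 1/12 s, in which the tool goes at most 41.7 mm and 7.16 degrees, less where a joint would pass 70% of its speed; a pose out of reach is approached as far as the arm can. A call with a number of a shift or a turn outside -1 to 1 is refused whole. A call with a gripper value outside its range is refused whole. The fingers move at their own pace and stop on an object; "newtons" is the grip in N (left out, the last holds). Time passes only in rows, so rows that do not move let the fingers close. It gives the time, the measured TCP pose, the force and the opening at its end, in the units of the state.
- sense(): the state, without advancing time (a new reading comes with each control period).
- capture(name): name is "side" or "top" or "wrist"; returns (picture, depth): 420x560x3 uint8, red, green, blue; 420x560 float32, mm along the optical axis (not along the pixel's ray), 0 where there is no reading.
- camera_model(name): a dict with "fov_y" (degrees; the focal length in pixels is half the picture's height over the tangent of half this angle, whatever the lens; pixels are square), "cx", "cy" (the principal point, pixels), "k1" (the pictures are not rectified: a ray, as slopes to the right and down, at radius r is drawn at 1 + k1 r^2 times it, then the intrinsics apply), "extrinsics" (4x4, takes a point from world to camera coordinates). Camera axes: x right, y up, looking along -z (the intrinsics and any distortion apply to the point x, -y, -z); pixel columns grow to the right and rows downward; lengths in mm; the calibration is good to about 2 mm. A picture is of the moment at which its call begins: read the wrist's pose just before it. camera_model takes no time and is no camera call; for the wrist camera it gives the pose at the moment of the call.
- hand_in(): hands the job in, once; it reports no verdict.
Trained networks look in the newest picture that a camera, given by its name, has taken for a name from the list of things; names that differ only in an ending like _2 or _b are one class to them, and where a whole thing is asked for, a point or a joint stands for the part that bears it (a point fixed in the world has none). Each returns a list of dicts, best first, with "p" (0 to 1); they miss things now and then, are a little off and sometimes report something else, mostly with a low value. They report only what shows in the picture. A call takes as long as a camera call.
- search_frame(camera, target): "rect" ([left, top, right, bottom] in pixels, round what is visible of it).
- masks_of(camera, target): "mask" (420x560 bool, what is visible of it) and "rect" ([left, top, right, bottom] in pixels, round what is visible of it).
The state is a dict: "clock": time; "joint_positions": joint angles; "joint_velocities": joint speeds; "joint_torque": joint torques, N m; "tcp_pos": TCP position; "tool_rot": TCP orientation; "ft_force": force on the tool from outside, world axes, zero at the start; "moment": the same for the moment, N m; "width": finger opening in mm.
Only numpy, scipy, OpenCV 4.12 (cv2) and the standard library are available. Lean on these libraries where they do the work, as an engineer would, in place of code of your own. Each camera call takes 0.05 s, during which the arm holds its last target.

## Working session

There is one attempt and no reset: what is moved stays moved. The work goes in short steps, Python scripts to look and compute and a tool call to move; the robot and the scene stay as the last step left them, time stands still between calls to the robot, and variables do not carry over. Pictures are saved under pics/ and viewed, and the job is handed in when it is done.

Besides the shell and the picture viewer there is one more tool, called as name(argument=value, ...) on one line, values as JSON. send_rows: Moves the arm, as the interface text tells. Its arguments: {"type":"object","properties":{"targets":{"type":"array"},"newtons":{"type":"number"}},"required":["targets"]}

```bash
mkdir -p pics
cat > h.py <<'E'
import numpy as np, cv2
from plant import *
def world(cam,px,depth,m):
    f=210/np.tan(np.radians(m['fov_y']/2)); K=np.array([[f,0,m['cx']],[0,f,m['cy']],[0,0,1]])
    u=cv2.undistortPoints(np.array(px,float).reshape(-1,1,2),K,np.array([m['k1'],0,0,0,0.])).reshape(-1,2)
    d=np.asarray(depth,float).reshape(-1,1)
    p=np.c_[u[:,:1]*d,-u[:,1:]*d,-d,np.ones(len(d))]
    return (np.linalg.inv(m['extrinsics'])@p.T).T[:,:3]
E
python3 - <<'E'
from h import *
print(hold_point_z if not callable(hold_point_z) else hold_point_z())
s=sense();print(s['clock'],s['tcp_pos'],s['tool_rot'],s['width'])
for c in ['top','side']:
    im,d=capture(c); m=camera_model(c); cv2.imwrite(f'pics/{c}1.png',im[:,:,::-1]); np.save(c+'_d.npy',d)
    for n in ['onion','red_jar','white_jar','black_jar','garlic','pot']:
        for r in masks_of(c,n)[:2]:
            k=r['mask']&(d>0); ys,xs=np.nonzero(k)
            if len(ys)<20: continue
            w=world(c,np.c_[xs,ys],d[k],m)
            zt=np.percentile(w[:,2],98); t=w[w[:,2]>zt-8]
            print(c,n,round(r['p'],2),np.round(r['rect']),'ztop',round(zt),'topmid',((t.max(0)+t.min(0))/2).round()[:2],'med',np.median(t,0).round(),'ext',np.percentile(w,2,axis=0).round(),np.percentile(w,98,axis=0).round())
E
```

```text
-18.700000000000003
0.0 [147.09384499 555.57811859 196.07190839] [-0.56009692  0.5605553   0.43104687 -0.43158753] 85.49434537369395
top onion 0.6 [168. 223. 193. 247.] ztop 65 topmid [411. 276.] med [409. 274.  64.] ext [377. 244.  23.] [436. 301.  65.]
top red_jar 0.86 [169. 193. 192. 215.] ztop 104 topmid [494. 264.] med [493. 264.  99.] ext [472. 243.  11.] [512. 283. 104.]
top white_jar 0.71 [122. 226. 149. 248.] ztop 95 topmid [404. 378.] med [404. 377.  91.] ext [382. 355.  10.] [422. 398.  95.]
top black_jar 0.91 [427. 188. 455. 206.] ztop 102 topmid [ 490. -436.] med [ 489. -435.   99.] ext [ 469. -493.   -9.] [ 517. -415.  102.]
top garlic 0.79 [137. 190. 159. 211.] ztop 45 topmid [507. 363.] med [506. 365.  40.] ext [482. 340.  -8.] [536. 397.  45.]
top pot 0.73 [320. 163. 403. 231.] ztop 95 topmid [ 495. -214.] med [ 492. -214.   93.] ext [ 413. -297.    1.] [ 576. -129.   95.]
top pot 0.22 [126. 225. 154. 244.] ztop 95 topmid [404. 378.] med [404. 377.  91.] ext [383. 355.   6.] [423. 397.  95.]
side onion 0.57 [191. 267. 202. 297.] ztop 94 topmid [335. 441.] med [484. 286.  88.] ext [472. 267.  -7.] [528. 292.  94.]
side red_jar 0.78 [190. 270. 206. 295.] ztop 209 topmid [175. 597.] med [176. 596. 486.] ext [385. 276.  -4.] [507. 381. 209.]
side white_jar 0.6 [188. 298. 208. 337.] ztop 95 topmid [404. 380.] med [404. 383.  92.] ext [380. 364.   0.] [421. 403.  95.]
side black_jar 0.26 [309. 202. 315. 211.] ztop 45 topmid [ 411. -211.] med [ 411. -211.   42.] ext [ 408. -235.   13.] [ 416. -190.   45.]
side garlic 0.9 [162. 297. 183. 315.] ztop 45 topmid [506. 369.] med [506. 371.  41.] ext [480. 345.  -6.] [542. 392.  45.]
side pot 0.4 [307. 204. 314. 214.] ztop 42 topmid [ 411. -208.] med [ 411. -206.   37.] ext [ 409. -225.   14.] [ 416. -190.   42.]
```

View pics/top1.png

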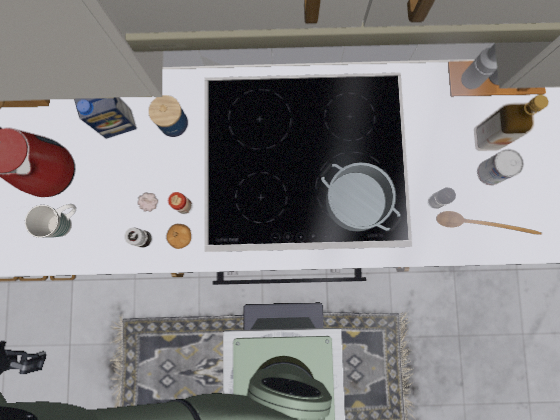

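View pics/side1.png

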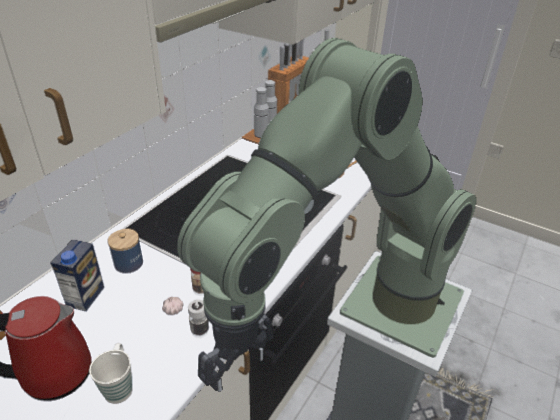

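Both views agree with the networks' hits (top: onion 179,236; red jar 179,202; white jar 138,237; garlic 148,202; pot 358,197; black jar 443,198). Some side-view hits are wrong: the arm hides the onion and red jar. I'll use the top-view positions, so next I need the tool axes and shifts.

```bash
cat > go.py <<'E'
from h import *; import sys
from scipy.spatial.transform import Rotation as R
s=sense();q=s['tool_rot'];r=R.from_quat([*q[1:],q[0]]).as_matrix()
print(s['clock'],np.round(s['tcp_pos'],1),'hold pt',np.round(s['tcp_pos']+r@[0,-18.7,0],1),round(s['width'],1),np.round(s['ft_force'],1))
print(r.round(3))
p=np.array(s['tcp_pos'])
for a in sys.argv[1:]:
    t=np.array(eval(a),float); print(a,'units',((r.T@(t-p))/20).round(2)); p=t
E
python3 go.py "[409,274,200]" "[409,274,111]" "[409,274,200]" "[493,264,200]" "[493,264,140]" "[493,264,200]" "[494,-214,200]" "[494,-214,130]"
```

```text
0.7 [147.1 555.8 196.5] hold pt [147.1 555.8 215.2] 85.4 [ 0.2 -0.2  0.1]
[[ 0.256 -0.    -0.967]
 [ 0.967 -0.     0.256]
 [-0.    -1.    -0.   ]]
[409,274,200] units [-10.27  -0.18 -16.26]
[409,274,111] units [0.   4.45 0.  ]
[409,274,200] units [-0.   -4.45 -0.  ]
[493,264,200] units [ 0.59 -0.   -4.19]
[493,264,140] units [0. 3. 0.]
[493,264,200] units [-0. -3. -0.]
[494,-214,200] units [-23.09   0.    -6.17]
[494,-214,130] units [0.  3.5 0. ]
```

send_rows(targets=[[0, [-0.51, -0.01, -0.81], [0, 0, 0]], [0, [-0.51, -0.01, -0.81], [0, 0, 0]], [0, [-0.51, -0.01, -0.81], [0, 0, 0]], [0, [-0.51, -0.01, -0.81], [0, 0, 0]], [0, [-0.51, -0.01, -0.81], [0, 0, 0]], [0, [-0.51, -0.01, -0.81], [0, 0, 0]], [0, [-0.51, -0.01, -0.81], [0, 0, 0]], [0, [-0.51, -0.01, -0.81], [0, 0, 0]], [0, [-0.51, -0.01, -0.81], [0, 0, 0]], [0, [-0.51, -0.01, -0.81], [0, 0, 0]]], newtons=20)

```text
clock: 1.53
tcp_pos: [278.2, 415.1, 198.6]
tool_rot: [-0.56, 0.56, 0.431, -0.431]
ft_force: [-0.3, -0.2, -0.2]
width: -0.3
```

send_rows(targets=[[0, [-0.51, -0.01, -0.81], [0, 0, 0]], [0, [-0.51, -0.01, -0.81], [0, 0, 0]], [0, [-0.51, -0.01, -0.81], [0, 0, 0]], [0, [-0.51, -0.01, -0.81], [0, 0, 0]], [0, [-0.51, -0.01, -0.81], [0, 0, 0]], [0, [-0.51, -0.01, -0.81], [0, 0, 0]], [0, [-0.51, -0.01, -0.81], [0, 0, 0]], [0, [-0.51, -0.01, -0.81], [0, 0, 0]], [0, [-0.51, -0.01, -0.81], [0, 0, 0]], [0, [0, 0, 0], [0, 0, 0]]])

```text
clock: 2.37
tcp_pos: [397.4, 286.9, 200.4]
tool_rot: [-0.561, 0.562, 0.43, -0.43]
ft_force: [1.1, -1.4, -0.5]
width: -0.2
```

```bash
python3 go.py "[409,274,200]" "[409,274,111]"
python3 - <<'E'
from h import *
m=camera_model('wrist');im,d=capture('wrist');cv2.imwrite('pics/w1.png',im[:,:,::-1])
for n in ['onion','red_jar']:
    for r in masks_of('wrist',n)[:2]:
        k=r['mask']&(d>0); ys,xs=np.nonzero(k); w=world('w',np.c_[xs,ys],d[k],m)
        zt=np.percentile(w[:,2],98); t=w[w[:,2]>zt-8]
        print(n,r['p'],r['rect'],zt,np.median(t,0).round(),np.percentile(w,2,axis=0).round(),np.percentile(w,98,axis=0).round())
E
```

```text
2.3667 [397.4 286.9 200.4] hold pt [397.4 286.9 219.1] -0.2 [ 1.1 -1.4 -0.5]
[[ 0.26   0.001 -0.966]
 [ 0.966 -0.001  0.26 ]
 [-0.001 -1.    -0.001]]
[409,274,200] units [-0.47  0.02 -0.73]
[409,274,111] units [0.   4.45 0.01]
onion 0.79 [243.7, 159.3, 299.8, 217.3] 67.06199377244913 [408. 276.  67.] [376. 247.  26.] [435. 306.  67.]
red_jar 0.7 [265.5, 231.7, 300.3, 259.1] 59.49791678391037 [481. 283.  56.] [471. 249.  -0.] [490. 287.  59.]
red_jar 0.44 [332.1, 140.1, 404.1, 199.3] 93.94818068891696 [404. 376.  92.] [382. 353.  14.] [424. 396.  94.]
```

View pics/w1.png

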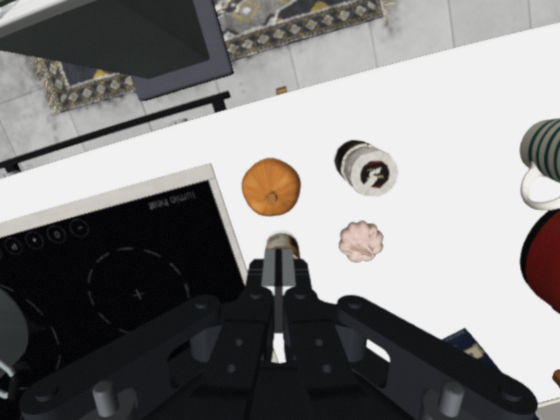

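The wrist view shows the onion at (271,187), the white jar at (366,168) and the garlic at (361,241). The red jar is partly hidden behind the fingers. It puts the onion at (408,276), which matches the top view, so I'm descending.

send_rows(targets=[[0, [-0.45, 0, -0.7], [0, 0, 0]], [0, [0, 0, 0], [0, 0, 0]], [0, [0, 0.6, 0], [0, 0, 0]], [0, [0, 0.6, 0], [0, 0, 0]], [0, [0, 0.6, 0], [0, 0, 0]], [0, [0, 0.6, 0], [0, 0, 0]], [0, [0, 0.6, 0], [0, 0, 0]], [0, [0, 0.6, 0], [0, 0, 0]], [0, [0, 0.6, 0], [0, 0, 0]], [0, [0, 0.2, 0], [0, 0, 0]]])

```text
clock: 3.35
tcp_pos: [405.3, 277.9, 111.1]
tool_rot: [0.56, -0.56, -0.431, 0.432]
ft_force: [-0.5, 0.2, 0.2]
width: 0.1
```

send_rows(targets=[[0, [0, 0, 0], [0, 0, 0]], [0, [0, 0, 0], [0, 0, 0]], [0, [0, 0, 0], [0, 0, 0]], [0, [0, 0, 0], [0, 0, 0]], [0, [0, 0, 0], [0, 0, 0]], [0, [0, 0, 0], [0, 0, 0]], [0, [0, 0, 0], [0, 0, 0]], [0, [0, 0, 0], [0, 0, 0]], [0, [0, 0, 0], [0, 0, 0]], [0, [0, 0, 0], [0, 0, 0]]])

```text
clock: 4.18
tcp_pos: [406.3, 277.4, 112.3]
tool_rot: [-0.56, 0.56, 0.431, -0.431]
ft_force: [-0.3, 0.1, 0.4]
width: -0.3
```

send_rows(targets=[[0, [0, 0, 0], [0, 0, 0]], [0, [0, 0, 0], [0, 0, 0]], [0, [0, 0, 0], [0, 0, 0]], [0, [0, 0, 0], [0, 0, 0]], [0, [0, 0, 0], [0, 0, 0]], [0, [0, 0, 0], [0, 0, 0]], [0, [0, 0, 0], [0, 0, 0]], [0, [0, 0, 0], [0, 0, 0]], [0, [0, 0, 0], [0, 0, 0]], [0, [0, 0, 0], [0, 0, 0]]])

```text
clock: 5.02
tcp_pos: [406.3, 277.4, 112.3]
tool_rot: [-0.56, 0.56, 0.431, -0.431]
ft_force: [0.2, 0.3, -0.8]
width: 0.1
```

```bash
python3 - <<'E'
from h import *
for c in ['wrist','side']:
    m=camera_model(c);im,d=capture(c);cv2.imwrite(f'pics/{c}2.png',im[:,:,::-1])
E
python3 go.py "[408,276,200]" "[493,264,200]" "[493,264,142]"
```

```text
5.1167 [406.3 277.4 112.3] hold pt [406.3 277.4 131. ] 0.4 [ 0.9 -0.4  0.2]
[[ 0.256 -0.    -0.967]
 [ 0.967 -0.     0.256]
 [-0.    -1.     0.   ]]
[408,276,200] units [-0.05 -4.39 -0.1 ]
[493,264,200] units [ 0.51 -0.   -4.26]
[493,264,142] units [ 0.   2.9 -0. ]
```

View pics/side2.png

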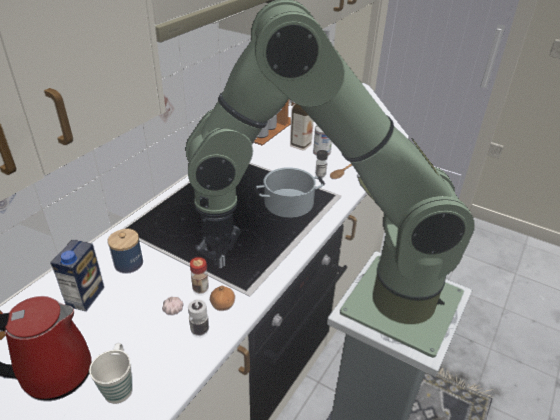

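send_rows(targets=[[0, [0, 0, 0], [0, 0, 0]], [0, [0, 0, 0], [0, 0, 0]], [0, [0, 0, 0], [0, 0, 0]], [0, [0, 0, 0], [0, 0, 0]], [0, [0, 0, 0], [0, 0, 0]], [0, [0, 0, 0], [0, 0, 0]], [0, [0, 0, 0], [0, 0, 0]], [0, [0, 0, 0], [0, 0, 0]], [0, [0, 0, 0], [0, 0, 0]], [0, [0, 0, 0], [0, 0, 0]]])

```text
clock: 5.95
tcp_pos: [406.3, 277.4, 112.3]
tool_rot: [-0.56, 0.56, 0.431, -0.431]
ft_force: [0.2, 0.7, -0.4]
width: -0.3
```

The side view shows the fingertips at about (222,265), over the onion at (222,297). I'll project the known points into it to check that gap before leaving.

Run:
```python
from h import *
m=camera_model('side');E=np.array(m['extrinsics']);f=210/np.tan(np.radians(m['fov_y']/2))
for n,p in dict(tcp=[406,277,112],oniontop=[408,276,68],onionbase=[408,276,-5],redtop=[493,264,100],redbase=[493,264,-5]).items():
    c=E@[*p,1];x,y=c[0]/-c[2],-c[1]/-c[2];k=1+m['k1']*(x*x+y*y);print(n,round(f*x*k+m['cx'],1),round(f*y*k+m['cy'],1))
im,d=capture('side'); ii=cv2.resize(im[220:330,150:270],None,fx=5,fy=5,interpolation=2);cv2.imwrite('pics/side3.png',ii[:,:,::-1])
for n in ['onion','red_jar','garlic','white_jar']:
    r=masks_of('side',n)[0];k=r['mask']&(d>0); ys,xs=np.nonzero(k); w=world('s',np.c_[xs,ys],d[k],m)
    zt=np.percentile(w[:,2],97); t=w[w[:,2]>zt-5]
    print(n,r['p'],r['rect'],zt,np.median(t,0).round(),np.percentile(w,2,axis=0).round(),np.percentile(w,98,axis=0).round())
```

```text
tcp 221.1 275.3
oniontop 221.5 286.7
onionbase 222.8 305.4
redtop 198.3 262.7
redbase 201.2 289.9
onion 0.74 [210.5, 286.2, 234.6, 310.1] 62.797071471553735 [407. 279.  63.] [374. 254.  13.] [431. 310.  65.]
red_jar 0.8 [192.3, 256.6, 210.6, 295.8] 103.84759458143922 [492. 268. 101.] [470. 247.  -1.] [514. 289. 104.]
garlic 0.7 [164.3, 297.0, 182.3, 315.3] 44.061519796132494 [504. 369.  42.] [480. 333.  -5.] [524. 392.  47.]
white_jar 0.8 [187.7, 301.1, 210.0, 338.1] 94.44736844317943 [402. 381.  92.] [380. 362.  -3.] [424. 403.  95.]
```

View pics/side3.png

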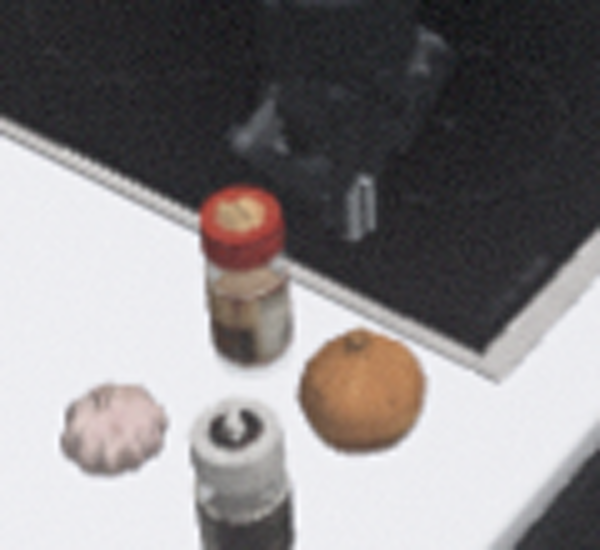

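Predicted TCP is at row 275, but the visible tip ends at about row 268. I'll check that in the depth image.

Run:
```python
from h import *
m=camera_model('side');im,d=capture('side')
ys,xs=np.mgrid[225:285,195:245];ys=ys.ravel();xs=xs.ravel();w=world('s',np.c_[xs,ys],d[ys,xs],m)
k=(d[ys,xs]>0)&(w[:,2]>75)&(w[:,2]<260)&(abs(w[:,0]-406)<80)&(abs(w[:,1]-277)<80)
v=w[k];o=np.argsort(v[:,2])
for i in o[:25]: print(xs[k][i],ys[k][i],v[i].round())
lo=v[v[:,2]<v[:,2].min()+20];print(lo.mean(0))
```

```text
205 272 [473. 263.  75.]
196 276 [483. 288.  76.]
198 274 [483. 280.  76.]
204 273 [472. 268.  76.]
201 274 [476. 276.  77.]
201 275 [474. 279.  77.]
203 273 [473. 271.  78.]
198 275 [480. 284.  78.]
199 274 [480. 280.  78.]
200 274 [477. 278.  78.]
204 272 [473. 267.  78.]
199 275 [477. 283.  79.]
196 274 [485. 285.  80.]
205 271 [472. 264.  80.]
198 273 [483. 280.  80.]
200 273 [478. 277.  80.]
205 270 [473. 262.  82.]
203 272 [473. 271.  82.]
202 273 [472. 276.  83.]
201 273 [474. 278.  83.]
196 273 [485. 285.  84.]
203 271 [474. 269.  84.]
202 272 [474. 274.  84.]
204 271 [471. 268.  84.]
197 273 [482. 285.  85.]
[476.01173587 273.50809116  85.8680325 ]
```

Run:
```python
from h import *
m=camera_model('side');im,d=capture('side')
ys,xs=np.mgrid[225:285,195:245];ys=ys.ravel();xs=xs.ravel();w=world('s',np.c_[xs,ys],d[ys,xs],m)
k=(d[ys,xs]>0)&(w[:,2]>75)&(w[:,2]<260)&(abs(w[:,0]-406)<50)&(abs(w[:,1]-277)<80)
v=w[k];o=np.argsort(v[:,2])
for i in o[:30]: print(xs[k][i],ys[k][i],v[i].round())
```

```text
220 268 [400. 286. 149.]
219 267 [404. 286. 149.]
220 267 [401. 285. 151.]
223 266 [395. 280. 153.]
224 265 [395. 276. 154.]
222 267 [395. 285. 154.]
221 267 [397. 286. 154.]
222 266 [397. 282. 154.]
218 267 [403. 291. 154.]
217 266 [407. 289. 154.]
221 266 [398. 284. 155.]
220 266 [400. 285. 155.]
224 264 [395. 276. 157.]
223 264 [397. 278. 157.]
219 265 [403. 286. 157.]
219 266 [400. 290. 158.]
225 261 [399. 267. 158.]
216 265 [408. 291. 159.]
223 265 [394. 282. 159.]
216 264 [410. 289. 159.]
221 265 [398. 285. 159.]
222 265 [395. 283. 159.]
218 266 [401. 292. 159.]
225 262 [395. 271. 160.]
217 265 [405. 291. 160.]
218 265 [403. 290. 161.]
224 263 [394. 276. 161.]
220 265 [398. 288. 161.]
214 263 [415. 291. 162.]
220 264 [400. 286. 162.]
```

The depth puts the visible fingertip at z≈148, about 36 mm above the reported TCP. I'll cross-check with the wrist and top cameras.

Run:
```python
from h import *
from scipy.spatial.transform import Rotation as R
s=sense();q=s['tool_rot'];r=R.from_quat([*q[1:],q[0]]).as_matrix();p=s['tcp_pos'];print(s['clock'],p,s['joint_positions'])
for c in ['wrist','top']:
    m=camera_model(c);im,d=capture(c);cv2.imwrite(f'pics/{c}4.png',im[:,:,::-1])
    ys,xs=np.mgrid[0:420,0:560];ys=ys.ravel();xs=xs.ravel();w=world('s',np.c_[xs,ys],d[ys,xs],m)
    l=(w-p)@r
    k=(d[ys,xs]>0)&(abs(l[:,0])<25)&(abs(l[:,2])<25)&(l[:,1]<25)&(l[:,1]>-80)
    print(c,k.sum(),np.linalg.inv(m['extrinsics'])[:3,3].round())
    o=np.argsort(-l[k][:,1])
    for i in o[:200:10]: print(xs[k][i],ys[k][i],l[k][i].round(),w[k][i].round())
    for n in ['onion','red_jar']:
        for h in masks_of(c,n)[:1]:
            kk=h['mask']&(d>0); y,x=np.nonzero(kk); ww=world('s',np.c_[x,y],d[kk],m); print(n,h['p'],np.percentile(ww,2,axis=0).round(),np.percentile(ww,98,axis=0).round())
```

```text
6.3 [406.30750963 277.39603519 112.2881092 ] [-0.62164663  0.71715585 -0.07545621  1.88549383  0.09623225  0.54251637
  0.5508809 ]
wrist 2985 [333. 297. 290.]
285 248 [  3. -38.  10.] [397. 283. 150.]
286 248 [  4. -39.  10.] [397. 284. 151.]
266 248 [ -6. -39.  11.] [394. 274. 151.]
275 249 [ -2. -40.  11.] [396. 278. 152.]
289 249 [  5. -40.  11.] [397. 285. 152.]
283 249 [  2. -40.  11.] [396. 282. 153.]
274 250 [ -2. -41.  11.] [395. 278. 153.]
301 258 [ 11. -41.   6.] [403. 289. 154.]
292 250 [  6. -42.  11.] [397. 286. 154.]
258 258 [-10. -42.   7.] [397. 270. 154.]
292 251 [  6. -42.  11.] [398. 286. 154.]
270 250 [ -4. -42.  11.] [394. 276. 155.]
265 251 [ -6. -42.  11.] [394. 274. 155.]
262 259 [ -8. -43.   7.] [398. 271. 155.]
268 251 [ -5. -43.  11.] [394. 275. 155.]
267 251 [ -6. -43.  11.] [394. 275. 156.]
280 252 [  1. -43.  11.] [396. 281. 156.]
274 252 [ -2. -44.  11.] [395. 278. 156.]
286 252 [  3. -44.  11.] [397. 283. 156.]
268 252 [ -5. -44.  11.] [394. 275. 156.]
onion 0.83 [376. 247.  26.] [434. 306.  67.]
red_jar 0.59 [476. 248.   1.] [510. 280. 103.]
top 2 [ 293.   -9. 1211.]
166 236 [ -6. -43.  10.] [395. 274. 155.]
onion 0.62 [377. 243.  23.] [439. 298.  50.]
red_jar 0.67 [472. 243.  -3.] [514. 283. 103.]
```

View pics/wrist4.png

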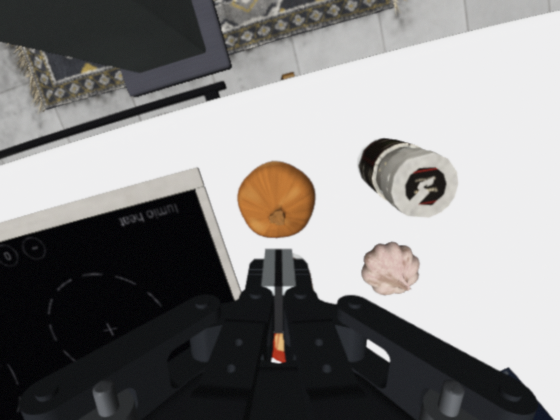

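All three cameras agree that the real fingertips end about 37 mm behind the reported TCP, while the scene itself measures consistently. So it's unclear whether the grasp point is TCP+19 or TCP+56 mm in height. I'll pick heights that satisfy both: TCP z≈80 over the onion, putting the real tips near 117, clear of everything.

send_rows(targets=[[0, [-0.05, 0.4, -0.1], [0, 0, 0]], [0, [0, 0.4, 0], [0, 0, 0]], [0, [0, 0.4, 0], [0, 0, 0]], [0, [0, 0.4, 0], [0, 0, 0]], [0, [0, 0, 0], [0, 0, 0]], [0, [0, 0, 0], [0, 0, 0]], [0, [0, 0, 0], [0, 0, 0]], [0, [0, 0, 0], [0, 0, 0]], [0, [0, 0, 0], [0, 0, 0]], [0, [0, 0, 0], [0, 0, 0]]])

```text
clock: 7.43
tcp_pos: [408.1, 276.0, 80.5]
tool_rot: [-0.56, 0.56, 0.431, -0.431]
ft_force: [0.4, -0.7, 0.0]
width: -0.2
```

send_rows(targets=[[0, [0, 0, 0], [0, 0, 0]], [0, [0, 0, 0], [0, 0, 0]], [0, [0, 0, 0], [0, 0, 0]], [0, [0, 0, 0], [0, 0, 0]], [0, [0, 0, 0], [0, 0, 0]], [0, [0, 0, 0], [0, 0, 0]], [0, [0, 0, 0], [0, 0, 0]], [0, [0, 0, 0], [0, 0, 0]], [0, [0, 0, 0], [0, 0, 0]], [0, [0, 0, 0], [0, 0, 0]]])

```text
clock: 8.27
tcp_pos: [408.0, 275.9, 80.3]
tool_rot: [-0.56, 0.56, 0.431, -0.431]
ft_force: [0.3, 0.8, 0.3]
width: -0.4
```

send_rows(targets=[[0, [0, 0, 0], [0, 0, 0]], [0, [0, 0, 0], [0, 0, 0]], [0, [0, 0, 0], [0, 0, 0]], [0, [0, 0, 0], [0, 0, 0]], [0, [0, 0, 0], [0, 0, 0]], [0, [0, 0, 0], [0, 0, 0]], [0, [0, 0, 0], [0, 0, 0]], [0, [0, 0, 0], [0, 0, 0]], [0, [0, 0, 0], [0, 0, 0]], [0, [0, 0, 0], [0, 0, 0]]])

```text
clock: 9.1
tcp_pos: [408.0, 275.9, 80.3]
tool_rot: [-0.56, 0.56, 0.431, -0.431]
ft_force: [1.6, -0.4, 0.3]
width: -0.3
```

```bash
cat > tip.py <<'E'
from h import *; import sys
from scipy.spatial.transform import Rotation as R
c=sys.argv[1]
s=sense();q=s['tool_rot'];r=R.from_quat([*q[1:],q[0]]).as_matrix();p=s['tcp_pos']
m=camera_model(c);im,d=capture(c);cv2.imwrite(f'pics/{c}_{s["clock"]:.1f}.png',im[:,:,::-1]);print(f'pics/{c}_{s["clock"]:.1f}.png')
ys,xs=np.mgrid[0:420,0:560];ys=ys.ravel();xs=xs.ravel();w=world('s',np.c_[xs,ys],d[ys,xs],m)
l=(w-p)@r
k=(d[ys,xs]>0)&(abs(l[:,0])<25)&(abs(l[:,2])<25)&(l[:,1]<-20)&(l[:,1]>-65)
print(c,k.sum()); o=np.argsort(-l[k][:,1])
for i in o[:60:10]: print(xs[k][i],ys[k][i],l[k][i].round(),w[k][i].round())
E
python3 tip.py side; python3 go.py "[408,276,180]" "[493,265,180]" "[493,265,112]"
```

```text
pics/side_9.1.png
side 80
220 276 [  8. -38.   8.] [403. 285. 118.]
220 274 [  7. -44.   7.] [403. 285. 125.]
216 273 [ 14. -48.   1.] [411. 290. 128.]
223 273 [  2. -50.  14.] [395. 282. 130.]
222 272 [  4. -52.  12.] [398. 282. 133.]
225 268 [ -9. -55.   8.] [398. 269. 136.]
9.15 [408.  275.9  80.3] hold pt [408.  275.9  99. ] -0.0 [-0.2 -0.3 -0.2]
[[ 0.256 -0.    -0.967]
 [ 0.967 -0.     0.256]
 [-0.    -1.     0.   ]]
[408,276,180] units [ 0.   -4.99  0.  ]
[493,265,180] units [ 0.56 -0.   -4.25]
[493,265,112] units [ 0.   3.4 -0. ]
```

send_rows(targets=[[0, [0, -0.5, 0], [0, 0, 0]], [0, [0, -0.9, 0], [0, 0, 0]], [0, [0, -0.9, 0], [0, 0, 0]], [0, [0, -0.9, 0], [0, 0, 0]], [0, [0, -0.9, 0], [0, 0, 0]], [0, [0, -0.9, 0], [0, 0, 0]], [0, [0, 0, 0], [0, 0, 0]], [0, [0, 0, 0], [0, 0, 0]]])

```text
clock: 9.82
tcp_pos: [408.2, 276.1, 180.8]
tool_rot: [-0.56, 0.56, 0.432, -0.431]
ft_force: [-0.7, 0.4, -0.8]
width: -0.1
```

send_rows(targets=[[0, [0.08, 0, -0.6], [0, 0, 0]], [0, [0.08, 0, -0.6], [0, 0, 0]], [0, [0.08, 0, -0.6], [0, 0, 0]], [0, [0.08, 0, -0.6], [0, 0, 0]], [0, [0.08, 0, -0.6], [0, 0, 0]], [0, [0.08, 0, -0.6], [0, 0, 0]], [0, [0.08, 0, -0.65], [0, 0, 0]], [0, [0, 0, 0], [0, 0, 0]], [0, [0, 0, 0], [0, 0, 0]], [0, [0, 0, 0], [0, 0, 0]]])

```text
clock: 10.65
tcp_pos: [492.3, 265.1, 179.7]
tool_rot: [0.56, -0.56, -0.431, 0.432]
ft_force: [0.8, 0.5, 0.5]
width: -0.2
```

```bash
python3 tip.py side; python3 go.py "[493,265,180]" "[493,265,112]"
```

```text
pics/side_10.7.png
side 91
197 231 [ -1. -37.   9.] [484. 267. 216.]
194 230 [  7. -43.   7.] [487. 273. 223.]
198 228 [ -3. -47.  11.] [481. 265. 226.]
195 229 [  6. -49.  12.] [483. 274. 229.]
198 227 [ -2. -51.  13.] [479. 266. 231.]
194 227 [  6. -53.   9.] [486. 274. 233.]
10.7 [492.3 265.2 180. ] hold pt [492.3 265.2 198.7] -0.1 [-0.1 -0.4 -0. ]
[[ 0.255 -0.001 -0.967]
 [ 0.967 -0.     0.255]
 [-0.    -1.     0.001]]
[493,265,180] units [-0.   -0.   -0.04]
[493,265,112] units [ 0.   3.4 -0. ]
```

send_rows(targets=[[0, [0, 0.5, 0], [0, 0, 0]], [0, [0, 0.5, 0], [0, 0, 0]], [0, [0, 0.5, 0], [0, 0, 0]], [0, [0, 0.5, 0], [0, 0, 0]], [0, [0, 0.5, 0], [0, 0, 0]], [0, [0, 0.5, 0], [0, 0, 0]], [0, [0, 0.4, 0], [0, 0, 0]], [0, [0, 0, 0], [0, 0, 0]], [0, [0, 0, 0], [0, 0, 0]], [0, [0, 0, 0], [0, 0, 0]]])

```text
clock: 11.53
tcp_pos: [493.2, 265.1, 112.7]
tool_rot: [-0.56, 0.56, 0.431, -0.431]
ft_force: [-0.3, -0.2, 0.8]
width: -0.1
```

send_rows(targets=[[0, [0, 0, 0], [0, 0, 0]], [0, [0, 0, 0], [0, 0, 0]], [0, [0, 0, 0], [0, 0, 0]], [0, [0, 0, 0], [0, 0, 0]], [0, [0, 0, 0], [0, 0, 0]], [0, [0, 0, 0], [0, 0, 0]], [0, [0, 0, 0], [0, 0, 0]], [0, [0, 0, 0], [0, 0, 0]], [0, [0, 0, 0], [0, 0, 0]], [0, [0, 0, 0], [0, 0, 0]]])

```text
clock: 12.37
tcp_pos: [493.0, 265.0, 112.3]
tool_rot: [-0.56, 0.56, 0.431, -0.431]
ft_force: [0.4, -0.4, -1.0]
width: 0.4
```

send_rows(targets=[[0, [0, 0, 0], [0, 0, 0]], [0, [0, 0, 0], [0, 0, 0]], [0, [0, 0, 0], [0, 0, 0]], [0, [0, 0, 0], [0, 0, 0]], [0, [0, 0, 0], [0, 0, 0]], [0, [0, 0, 0], [0, 0, 0]], [0, [0, 0, 0], [0, 0, 0]], [0, [0, 0, 0], [0, 0, 0]], [0, [0, 0, 0], [0, 0, 0]], [0, [0, 0, 0], [0, 0, 0]]])

```text
clock: 13.2
tcp_pos: [493.0, 265.0, 112.3]
tool_rot: [-0.56, 0.56, 0.431, -0.431]
ft_force: [-0.7, -0.9, 0.8]
width: 0.0
```

send_rows(targets=[[0, [0, 0, 0], [0, 0, 0]], [0, [0, 0, 0], [0, 0, 0]], [0, [0, 0, 0], [0, 0, 0]], [0, [0, 0, 0], [0, 0, 0]], [0, [0, 0, 0], [0, 0, 0]]])

```text
clock: 13.62
tcp_pos: [493.0, 265.0, 112.3]
tool_rot: [-0.56, 0.56, 0.431, -0.431]
ft_force: [0.4, 0.4, -0.2]
width: 0.1
```

```bash
python3 tip.py side; python3 go.py "[493,265,200]" "[460,0,200]" "[494,-214,200]" "[494,-214,115]"
python3 - <<'E'
from h import *
m=camera_model('top');im,d=capture('top')
r=masks_of('top','pot')[0];k=r['mask']&(d>0);ys,xs=np.nonzero(k);w=world('t',np.c_[xs,ys],d[k],m)
t=w[(w[:,2]>88)&(w[:,2]<110)]; print(r['p'],r['rect'],len(t)); (x,y),R=cv2.minEnclosingCircle(t[:,:2].astype(np.float32)); print(x,y,R)
E
```

```text
pics/side_13.6.png
side 82
197 252 [  5. -36.   8.] [486. 272. 148.]
196 251 [  8. -42.  10.] [486. 276. 155.]
193 250 [ 14. -47.   6.] [491. 281. 159.]
199 248 [  0. -50.  13.] [481. 269. 162.]
199 246 [ -2. -53.  10.] [483. 266. 166.]
195 246 [  7. -56.   6.] [489. 274. 169.]
13.6667 [493.  265.  112.3] hold pt [493. 265. 131.] 0.1 [-1.1 -0.5 -0.5]
[[ 0.256 -0.    -0.967]
 [ 0.967 -0.     0.256]
 [-0.    -1.     0.   ]]
[493,265,200] units [-0.   -4.39  0.  ]
[460,0,200] units [-13.23   0.    -1.8 ]
[494,-214,200] units [-9.91  0.   -4.38]
[494,-214,115] units [ 0.    4.25 -0.  ]
0.58 [317.7, 157.4, 403.0, 229.9] 509
495.34637451171875 -214.30084228515625 87.6988296508789
```

send_rows(targets=[[0, [0, -0.6, 0], [0, 0, 0]], [0, [0, -0.8, 0], [0, 0, 0]], [0, [0, -0.8, 0], [0, 0, 0]], [0, [0, -0.8, 0], [0, 0, 0]], [0, [0, -0.8, 0], [0, 0, 0]], [0, [0, -0.6, 0], [0, 0, 0]], [0, [0, 0, 0], [0, 0, 0]]])

```text
clock: 14.35
tcp_pos: [493.7, 265.4, 202.4]
tool_rot: [-0.56, 0.561, 0.432, -0.43]
ft_force: [-0.3, 0.8, -0.4]
width: -0.3
```

send_rows(targets=[[0, [-0.7, 0, -0.1], [0, 0, 0]], [0, [-0.7, 0, -0.1], [0, 0, 0]], [0, [-0.7, 0, -0.1], [0, 0, 0]], [0, [-0.7, 0, -0.1], [0, 0, 0]], [0, [-0.7, 0, -0.1], [0, 0, 0]], [0, [-0.7, 0, -0.1], [0, 0, 0]], [0, [-0.7, 0, -0.1], [0, 0, 0]], [0, [-0.7, 0, -0.1], [0, 0, 0]], [0, [-0.7, 0, -0.1], [0, 0, 0]], [0, [-0.7, 0, -0.1], [0, 0, 0]]])

```text
clock: 15.18
tcp_pos: [476.2, 123.6, 199.9]
tool_rot: [0.56, -0.56, -0.431, 0.431]
ft_force: [0.4, -0.3, 0.6]
width: -0.3
```

send_rows(targets=[[0, [-0.7, 0, -0.1], [0, 0, 0]], [0, [-0.7, 0, -0.1], [0, 0, 0]], [0, [-0.7, 0, -0.1], [0, 0, 0]], [0, [-0.7, 0, -0.1], [0, 0, 0]], [0, [-0.7, 0, -0.1], [0, 0, 0]], [0, [-0.7, 0, -0.1], [0, 0, 0]], [0, [-0.7, 0, -0.1], [0, 0, 0]], [0, [-0.7, 0, -0.1], [0, 0, 0]], [0, [-0.7, 0, -0.1], [0, 0, 0]], [0, [0, 0, 0], [0, 0, 0]]])

```text
clock: 16.02
tcp_pos: [461.1, -4.6, 200.0]
tool_rot: [-0.561, 0.561, 0.43, -0.431]
ft_force: [0.1, -0.7, 0.4]
width: -0.1
```

```bash
python3 go.py "[495,-214,200]" "[495,-214,115]"; python3 -c "
from h import *
print(np.round(sense()['joint_positions'],2))"
```

```text
16.0167 [461.1  -4.6 200. ] hold pt [461.1  -4.6 218.7] -0.1 [ 0.1 -0.7  0.4]
[[ 0.259 -0.001 -0.966]
 [ 0.966 -0.001  0.259]
 [-0.001 -1.     0.   ]]
[495,-214,200] units [-9.68  0.01 -4.35]
[495,-214,115] units [ 0.01  4.25 -0.  ]
[ 0.03  0.54 -0.15  1.87  0.11  0.74  1.13]
```

send_rows(targets=[[0, [-0.7, 0, -0.3], [0, 0, 0]], [0, [-0.7, 0, -0.3], [0, 0, 0]], [0, [-0.7, 0, -0.3], [0, 0, 0]], [0, [-0.7, 0, -0.3], [0, 0, 0]], [0, [-0.7, 0, -0.3], [0, 0, 0]], [0, [-0.7, 0, -0.3], [0, 0, 0]], [0, [-0.7, 0, -0.3], [0, 0, 0]], [0, [-0.7, 0, -0.3], [0, 0, 0]], [0, [-0.7, 0, -0.3], [0, 0, 0]], [0, [-0.7, 0, -0.3], [0, 0, 0]]])

```text
clock: 16.85
tcp_pos: [483.9, -152.9, 200.0]
tool_rot: [0.56, -0.56, -0.431, 0.431]
ft_force: [-0.4, -0.3, 0.5]
width: -0.3
```

send_rows(targets=[[0, [-0.7, 0, -0.35], [0, 0, 0]], [0, [-0.7, 0, -0.35], [0, 0, 0]], [0, [-0.7, 0, -0.35], [0, 0, 0]], [0, [-0.3, 0, -0.2], [0, 0, 0]], [0, [0, 0, 0], [0, 0, 0]], [0, [0, 0, 0], [0, 0, 0]], [0, [0, 0, 0], [0, 0, 0]]])

```text
clock: 17.43
tcp_pos: [495.8, -204.2, 200.3]
tool_rot: [0.56, -0.56, -0.432, 0.432]
ft_force: [-0.4, -0.7, 0.0]
width: 0.0
```

```bash
python3 tip.py side; python3 go.py "[495,-214,200]" "[495,-214,115]"
```

```text
pics/side_17.4.png
side 61
287 145 [  5. -36.  -7.] [ 503. -201.  236.]
286 144 [ 13. -44.  -3.] [ 502. -193.  244.]
294 142 [-10. -48.   9.] [ 485. -212.  248.]
293 142 [ -2. -52.  12.] [ 483. -203.  252.]
290 141 [  6. -56.   6.] [ 491. -197.  256.]
286 140 [ 15. -60.  -2.] [ 501. -190.  260.]
17.4833 [ 495.8 -204.3  200.4] hold pt [ 495.8 -204.3  219.1] 0.0 [0.3 0.4 0.1]
[[ 0.255 -0.    -0.967]
 [ 0.967  0.     0.255]
 [ 0.    -1.     0.   ]]
[495,-214,200] units [-0.48  0.02 -0.09]
[495,-214,115] units [-0.    4.25 -0.  ]
```

send_rows(targets=[[0, [-0.5, 0, -0.1], [0, 0, 0]], [0, [0, 0.6, 0], [0, 0, 0]], [0, [0, 0.6, 0], [0, 0, 0]], [0, [0, 0.6, 0], [0, 0, 0]], [0, [0, 0.6, 0], [0, 0, 0]], [0, [0, 0.6, 0], [0, 0, 0]], [0, [0, 0.6, 0], [0, 0, 0]], [0, [0, 0.65, 0], [0, 0, 0]], [0, [0, 0, 0], [0, 0, 0]], [0, [0, 0, 0], [0, 0, 0]]])

```text
clock: 18.32
tcp_pos: [494.9, -215.7, 115.3]
tool_rot: [0.561, -0.56, -0.431, 0.432]
ft_force: [0.4, -0.4, 0.1]
width: 0.0
```

send_rows(targets=[[0, [0, 0, 0], [0, 0, 0]], [0, [0, 0, 0], [0, 0, 0]], [0, [0, 0, 0], [0, 0, 0]], [0, [0, 0, 0], [0, 0, 0]], [0, [0, 0, 0], [0, 0, 0]], [0, [0, 0, 0], [0, 0, 0]], [0, [0, 0, 0], [0, 0, 0]], [0, [0, 0, 0], [0, 0, 0]], [0, [0, 0, 0], [0, 0, 0]], [0, [0, 0, 0], [0, 0, 0]]])

```text
clock: 19.15
tcp_pos: [495.1, -215.5, 115.3]
tool_rot: [-0.56, 0.56, 0.431, -0.431]
ft_force: [0.1, 0.6, 0.1]
width: 0.1
```

send_rows(targets=[[0, [0, 0, 0], [0, 0, 0]], [0, [0, 0, 0], [0, 0, 0]], [0, [0, 0, 0], [0, 0, 0]], [0, [0, 0, 0], [0, 0, 0]], [0, [0, 0, 0], [0, 0, 0]], [0, [0, 0, 0], [0, 0, 0]], [0, [0, 0, 0], [0, 0, 0]], [0, [0, 0, 0], [0, 0, 0]], [0, [0, 0, 0], [0, 0, 0]], [0, [0, 0, 0], [0, 0, 0]]])

```text
clock: 19.98
tcp_pos: [495.1, -215.5, 115.3]
tool_rot: [-0.56, 0.56, 0.431, -0.431]
ft_force: [-0.1, 0.7, -0.3]
width: -0.5
```

send_rows(targets=[[0, [0, 0, 0], [0, 0, 0]], [0, [0, 0, 0], [0, 0, 0]], [0, [0, 0, 0], [0, 0, 0]], [0, [0, 0, 0], [0, 0, 0]], [0, [0, 0, 0], [0, 0, 0]]])

```text
clock: 20.4
tcp_pos: [495.1, -215.5, 115.3]
tool_rot: [-0.56, 0.56, 0.431, -0.431]
ft_force: [0.7, 0.1, 0.5]
width: 0.1
```

```bash
python3 tip.py side; python3 go.py; cp pics/side_2*.png pics/final.png
python3 - <<'E'
from h import *
for c in ['side','top']:
  im,d=capture(c);m=camera_model(c)
  for n in ['onion','red_jar','white_jar','black_jar','garlic','pot']:
    for r in masks_of(c,n)[:1]:
        k=r['mask']&(d>0); ys,xs=np.nonzero(k); w=world(c,np.c_[xs,ys],d[k],m)
        print(c,n,round(r['p'],2),np.percentile(w,2,axis=0).round(),np.percentile(w,98,axis=0).round())
E
```

```text
pics/side_20.4.png
side 57
291 168 [  4. -35.   6.] [ 490. -211.  150.]
294 165 [ -5. -46.  11.] [ 483. -217.  161.]
292 165 [  5. -49.  11.] [ 486. -208.  165.]
290 164 [ 10. -53.   7.] [ 491. -204.  169.]
291 162 [  4. -58.   5.] [ 491. -210.  173.]
293 161 [ -0. -62.  10.] [ 486. -213.  177.]
20.45 [ 495.1 -215.6  115.3] hold pt [ 495.1 -215.6  134. ] 0.2 [ 0.6 -0.3  0.4]
[[ 0.256 -0.    -0.967]
 [ 0.967 -0.     0.256]
 [-0.    -1.     0.   ]]
side onion 0.76 [375. 253.  10.] [430. 311.  62.]
side red_jar 0.73 [470. 198.  -4.] [579. 289. 103.]
side white_jar 0.84 [381. 362.   1.] [419. 403.  95.]
side black_jar 0.81 [ 467. -442.    7.] [ 503. -411.  104.]
side garlic 0.87 [480. 346.   9.] [522. 392.  46.]
side pot 0.58 [ 410. -303.    1.] [ 578. -127.   96.]
top onion 0.7 [377. 245.  27.] [435. 299.  65.]
top red_jar 0.77 [472. 243.  11.] [510. 280. 103.]
top white_jar 0.95 [382. 355.  -7.] [424. 417.  94.]
top black_jar 0.4 [472. 243.   3.] [512. 282. 103.]
top garlic 0.75 [483. 339.  -5.] [534. 389.  43.]
top pot 0.82 [ 422. -227.    1.] [ 578. -119.   96.]
```

View pics/final.png

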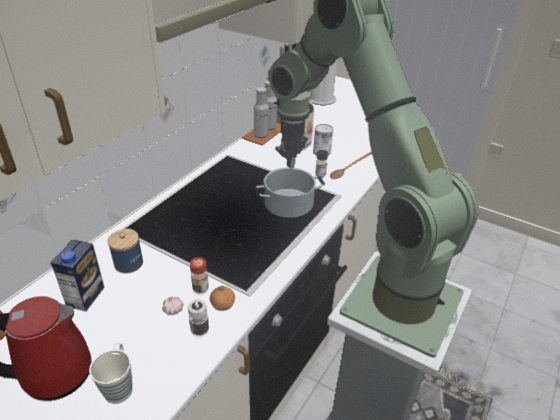

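The final side view shows the fingertips at about (291,168), above the mouth of the pot at (290,185). All the objects are where they started.

```bash
python3 -c "
from plant import *
print(hand_in())"
```

```text
the job is handed in; nothing more can be done
None
```

I pointed with closed fingers at the onion, then the red-capped jar, then the mouth of the pot. Each hold lasted at least about 1.9 s. I handed in after about 20.5 s, with the arm still above the pot; no verdict was reported.

**Disagreement:** all three cameras showed the real fingertips about 37 mm higher than the reported TCP. I couldn't tell which one the grasp point is measured from, so I chose heights that fall within the limits either way. My first hold over the onion was too high if the cameras are right, so I lowered it and held again.

| Target | Horizontal offset | Grasp height over the top, from reported TCP | Grasp height over the top, from camera tip |
|---|---|---|---|
| Onion | about 1 mm | 30 mm | 68 mm |
| Red-capped jar | about 1 mm | 30 mm | 68 mm |
| Pot mouth (held at the end) | about 2 mm | 39 mm | 76 mm |

**Last checks:** the wrist force readings after each move stayed at noise level. The side view showed all six objects where they started, to within a few millimetres. Two network results in the last check were wrong: the top camera reported the red jar as the black jar, and the side mask of the red jar spilled into the background. The top view of the pot was partly hidden by the arm.

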